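# Scan the labelled tub on the sloped rack and pack it

## Robot

A 6-joint arm with a two-finger parallel gripper is mounted at the origin on the work surface. World frame = base frame: x ahead of the robot, y to its left, z up, the work surface at z = 0. Lengths are in m, angles in degrees, forces in N, time in s.
With the tool pointing down it reaches from about 0.3 to 0.75 m from the base axis. Payload 8.5 kg.
Tool frame: the origin (TCP) lies midway between the tips of the shut fingers; the grasp point (between the pads) lies 19 mm behind it (env.grasp_offset is the distance from the TCP to the grasp point, in m); z points along the fingers, y is the line along which they close (so a half turn about z gives the same grasp; the last joint's range is limited). The gripper opens to 85 mm and grips with 20 to 120 N. Pads are 22 mm wide; open, the fingers measure 114 mm over their backs; the gripper's body (76 mm by 85 mm) begins 54 mm behind the grasp point. The pads swing forward as they close: fully open they stand 13 mm farther back than shut.
Start: joints at [-77.252, 21.807, 74.336, -0, 83.858, -12.336], TCP at [0.233, -0.498, 0.231] pointing down, gripper open.
Joint ranges: [-178.18, 178.18], [-50.72, 133.34], [12.68, 142.11], [-81.47, 261.47], [9.98, 163.14], [-165.26, 165.26]. Speed limits (degrees/s): [136.94, 136.94, 180, 180, 180, 180].

## Interface

Orientations are given as a 3x3 rotation matrix whose columns are the frame's x, y, z axes.
In Python, from rig import env gives the robot as it stands.
- The arm moves only by the tool servo_tool, never from a script. Its argument "deltas" is text: rows parted by semicolons, each of 7 numbers parted by spaces: the opening, from 0 (shut) to 1 (fully open), then the shift along the tool's x, y, z in mm, then the turn, a rotation vector about the tool's x, y, z in rad. A call has 1 to 8 rows; each row shifts and turns the commanded pose from where the row before left it, along the tool's axes as they then stand; what a row does not reach is not made up. A row lasts 1/12 s, in which the tool goes at most 41.7 mm and 7.16 degrees, less where a joint would pass 70% of its speed; a pose out of reach is approached as far as the arm can. A call is refused whole if a number of a shift passes 41.7 or a number of a turn 0.125, either way. A call with a gripper value outside its range is refused whole. The fingers move at their own pace and stop on an object; "newtons" is the grip in N (left out, the last holds). Time passes only in rows, so rows that do not move let the fingers close. It gives the time, the measured TCP pose, the force, the opening and the grip force at its end, in the units of the state.
- env.observe(): the state, without advancing time (a new reading comes with each control period).
- env.get_image(name): name is "scene" or "side" or "wrist"; returns a dict with "img" (400x640x3 uint8, red, green, blue), "depth" (400x640 float32, m along the optical axis (not along the pixel's ray), 0 where there is no reading), "camera_matrix" (3x3 intrinsics, pixels), "world_to_cam" (4x4, takes a point from world to camera coordinates). Camera axes: x right, y down, z forward; pixel columns grow to the right and rows downward; lengths in m; the calibration is good to about 2 mm. The wrist camera is an equidistant fisheye: a pixel r from the principal point sees the ray r / f radians off the axis. A picture is of the moment at which its call begins.
- env.close_job(): hands the job in; it is judged then, once.
Trained networks look in a picture, given as the dict that the camera call returned (one of the last four; its "shot" number tells which), for a name from the list of things; names that differ only in an ending like _2 or _b are one class to them, and where a whole thing is asked for, a point or a joint stands for the part that bears it (a point fixed in the world has none). Each returns a list of dicts, best first, with "conf" (0 to 1); they miss things now and then, are a little off and sometimes report something else, mostly with a low value. They report only what shows in the picture. A call takes as long as a camera call. They do not tell look-alikes from the thing itself.
- env.spot_in(name, picture): "bbox" ([centre column, centre row, width, height] in pixels, round what is visible of it).
- env.spot_point(name, picture): "uv" ([column, row] in pixels: a listed point, or the origin of a listed thing).
The state is a dict: "time_s": time; "q": joint angles; "qvel": joint speeds; "joint_efforts": joint torques, N m; "position": TCP position; "tool_rot": TCP orientation; "ft_force": force on the tool from outside, world axes, zero at the start; "wrist_torque": the same for the moment, N m; "grip_width": finger opening in m; "gripper_force": force on a finger pad.
Only numpy, scipy, OpenCV 4.12 (cv2) and the standard library are available. Lean on these libraries where they do the work, as an engineer would, in place of code of your own. Each camera call takes 0.05 s, during which the arm holds its last target. There are 200 camera calls.

## Task

Scan the round white tub while it still stands, unmoved, on the sloped rack: take the hand scanner from its holder, lay its nose squarely and gently on the middle of the bar label on the tub's lid, with the long side of the nose running across all the bars, and keep it steadily in touch for two seconds. Put the scanner back standing nose down in its holder, and set the tub down, without dropping it, upright on the carton's floor in the one empty quarter. Leave the square pack beside the tub where it is on the rack.

Things in the scene. Friction and masses are not known exactly. Their poses are not given: they have to be found in the camera images.
- tub: White plastic tub with a flat lid, a plain upright cylinder 66 mm in diameter and 90 mm tall (lid rim 1 mm prouder, for looks only), 0.2 to 0.4 kg. Origin at the centre of its underside, z along its axis out of the lid. It starts standing on the sloped rack, so z leans 30 degrees from vertical towards the rack's low front; its x axis then points straight up the slope.
- label (a point): Centre of the paper label on top of the tub's lid (90 mm along the tub's z from its origin; same axes as the tub). Label 52 mm along x by 32 mm along y; the black bars are lines along y, lined up one after another along x, so the nose's long side goes along x.
- scanner: Hand scanner that reads by touch, 130 mm tall, 0.15 to 0.23 kg, rigid. Origin at the centre of the flat nose face, z from the nose up the handle, x along the nose's long side. Nose head 56 (x) by 30 (y) mm up to 40 mm, neck 46 by 28 mm up to 65 mm, black handle 40 (x) by 34 (y) mm from 65 to 130 mm. It starts standing nose down, upright, in its holder. It reads out of the nose face, along its -z.
- nose (a point): Centre of the scanner's nose face (the scanner's origin, same axes).
- scanner_grip (a point): Point on the axis of the scanner's handle, 110 mm above the nose face; the handle is 34 mm thick along y here.
- holder: Scanner holder, fixed: a low black open pocket, inside 66 (x) by 40 (y) mm, walls 5 mm thick, rim 36 mm above the bench, floor of the pocket 5 mm above the bench, on a base plate 110 by 84 mm. Origin at the centre of its underside, z up, x along the pocket's long side.
- rack: Sloped steel stock rack, fixed, 270 mm wide (y), 130 mm deep (x), 105 mm high at the back. Origin on the bench under its middle, x from its low front to its high back. Its board rises 30 degrees towards +x; a fence 27 mm high across the low front keeps the stock from sliding. Two items stand on it side by side, 130 mm apart: the tub and the square pack, either way round.
- stock_pack: Square cardboard pack beside the tub on the rack, 66 (x) by 60 (y) by 70 (z) mm, to be left there. Origin at the centre of its underside, z out of its top, leaning like the tub's.
- carton: Shallow open cardboard carton, fixed to the bench, outside 152 by 152 mm, 52 mm high, walls 4 mm, inside 144 by 144 mm, floor 4 mm above the bench. Origin at the centre of its underside, z up. Stands at any yaw. Three of its quarters hold packed goods 70 mm wide and at most 46 mm tall (tops at most 50 mm above the bench).
- empty_place (a point): Centre of the empty quarter on the carton's floor (36, 36, 4 mm in the carton's frame), free space about 74 by 74 mm. The standing tub's origin belongs here.
- packed_block: Cardboard block 70 by 70 by 46 mm, packed beside the empty quarter (carton -x +y). Origin at the centre of its underside.
- packed_tin: Round metal tin 70 mm in diameter, 42 mm tall, packed beside the empty quarter (carton +x -y). Origin at the centre of its underside.
There are look-alikes about, which are no part of the job. Leave any green look-alike of the holder alone.

How it is judged:
By the outcome, as a careful person would: the job done as asked, in the order asked, and still so for the second after the job is handed in, with the robot touching nothing.
It also fails if it takes over 66 s, if anything falls off the work surface, if the arm or the gripper's body presses on something with over 40 N, if the wrist force passes 120 N, or if a joint passes its speed limit or range.

## Working session

There is one attempt and no reset: what is moved stays moved. The work goes in short steps, Python scripts to look and compute and a tool call to move; the robot and the scene stay as the last step left them, time stands still between calls to the robot, and variables do not carry over. Pictures are saved under pics/ and viewed, at most 10 in all, crops included, and the job is handed in when it is done.

Besides the shell and the picture viewer there is one more tool, called by a JSON object that holds its "fn" and its "kwargs". servo_tool: Moves the arm, as the interface text tells. Its arguments: {"type":"object","properties":{"deltas":{"type":"string"},"newtons":{"type":"number"}},"required":["deltas"]}

```bash
mkdir -p pics; cat > h.py <<'E'
import numpy as np, cv2
from rig import env
np.set_printoptions(precision=4,suppress=True)
def shot(n,f=None):
    p=env.get_image(n)
    if f: cv2.imwrite(f'pics/{f}.png',p['img'][:,:,::-1])
    return p
def cloud(p):
    K=p['camera_matrix'];d=p['depth'];h,w=d.shape
    v,u=np.mgrid[:h,:w]
    c=np.stack([(u-K[0,2])/K[0,0]*d,(v-K[1,2])/K[1,1]*d,d],-1)
    T=np.linalg.inv(p['world_to_cam']);W=c@T[:3,:3].T+T[:3,3];W[d<=0]=np.nan
    return W
E
python3 - <<'E'
from h import *
print(env.observe())
for n in ['scene','side']:
    p=shot(n,n+'0'); W=cloud(p)
    print(n,np.linalg.inv(p['world_to_cam'])[:3])
    for t in ['tub','label','scanner','scanner_grip','nose','holder','rack','stock_pack','carton','empty_place','packed_block','packed_tin']:
        for r in env.spot_point(t,p)[:3]:
            u,v=np.round(r['uv']).astype(int); print(t,round(r['conf'],2),u,v,W[min(max(v,0),399),min(max(u,0),639)])
E
```

```text
{'time_s': 0.0, 'q': array([-77.2508,  21.8406,  74.3884,  -0.0001,  83.8567, -12.336 ]), 'qvel': array([-0.0523, -0.0343,  0.0032, -0.0181, -0.0655,  0.0187]), 'joint_efforts': array([  0.0022, -44.8455, -23.1277,  -0.0001,   0.0048,  -0.    ]), 'position': array([ 0.2331, -0.4978,  0.2307]), 'tool_rot': array([[ 0.9057,  0.424 , -0.0003],
       [ 0.424 , -0.9057,  0.0015],
       [ 0.0003, -0.0015, -1.    ]]), 'ft_force': array([-0.5786, -0.0594, -0.2286]), 'wrist_torque': array([ 0.0111, -0.0123,  0.0283]), 'gripper_force': 0.0, 'grip_width': 0.08536921958181856}
scene [[ 0.891   0.3214 -0.3207  0.8653]
 [ 0.454  -0.6428  0.617  -0.8448]
 [-0.0078 -0.6953 -0.7186  1.0262]]
tub 0.69 422 151 [0.6095 0.2802 0.0705]
label 0.69 420 177 [0.6422 0.167  0.0772]
label 0.18 421 152 [0.6089 0.2726 0.0722]
scanner 0.61 344 229 [ 0.523  -0.0597  0.0353]
scanner_grip 0.74 346 205 [ 0.5286 -0.066   0.1332]
scanner_grip 0.21 343 233 [ 0.5264 -0.073   0.0352]
nose 0.67 288 318 [ 0.5242 -0.3521  0.0389]
nose 0.62 344 233 [ 0.5291 -0.0727  0.0363]
holder 0.96 343 233 [ 0.5264 -0.073   0.0352]
holde
[... 505 characters left out ...]
0.824  -0.5665  0.6047]]
tub 0.56 147 247 [0.538  0.3209 0.1013]
label 0.59 148 230 [0.5475 0.3078 0.1281]
scanner 0.69 150 250 [0.5419 0.3166 0.0887]
scanner 0.67 311 211 [ 0.4764 -0.0279  0.0333]
scanner 0.44 307 211 [ 0.4865 -0.0244  0.0297]
scanner_grip 0.71 304 170 [ 0.5042 -0.0348  0.129 ]
nose 0.78 307 212 [ 0.4887 -0.0263  0.0247]
holder 0.9 296 260 [0.3813 0.1013 0.0296]
holder 0.84 293 337 [0.2448 0.2267 0.0358]
holder 0.71 306 214 [ 0.4907 -0.0248  0.0185]
rack 0.55 175 242 [0.5821 0.2549 0.0454]
stock_pack 0.61 211 218 [0.5355 0.1893 0.098 ]
carton 0.43 149 248 [0.5405 0.3175 0.0951]
empty_place 0.98 379 180 [0.2369 0.0443 0.2599]
packed_tin 0.55 366 162 [ 0.5379 -0.293   0.031 ]
```

View pics/scene0.png

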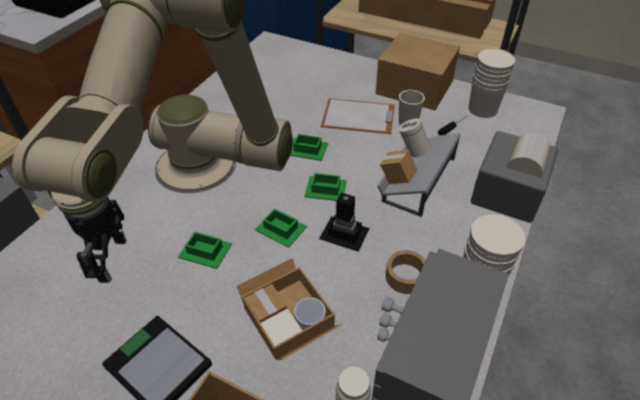

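View pics/side0.png

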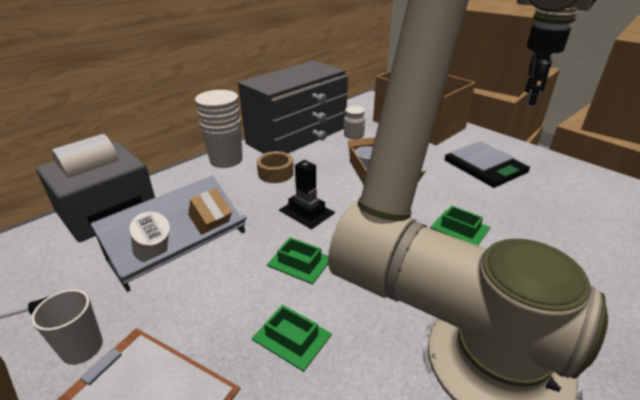

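The scene view shows the scanner in its black holder at (344,220), the rack at (420,175) with the tub at (413,140) and pack at (398,168), and the carton at (287,318) with its empty quarter near (292,292). The side view shows the lid label at (149,228), with the bars visible. The green holders are look-alikes.

```bash
cat > m.py <<'E'
from h import *
P={n:shot(n) for n in ['scene','side']}
A=[cloud(P[n]).reshape(-1,3) for n in P]; I=[P[n]['img'].reshape(-1,3).astype(int) for n in P]
def box(lo,hi,k):
    W=A[k]; m=np.all((W>lo)&(W<hi),1); return W[m],I[k][m]
for k in (0,1):
    # scanner top & holder
    W,c=box([.44,-.13,.12],[.6,.03,.15],k)
    if len(W): print(k,'scan top',len(W),np.median(W,0),cv2.minAreaRect(W[:,:2].astype(np.float32)))
    W,c=box([.42,-.15,.002],[.62,.05,.03],k); m=c.max(1)<60; 
    if m.sum()>5: print('holder base',m.sum(),cv2.minAreaRect(W[m,:2].astype(np.float32)))
    W,c=box([.42,-.15,.031],[.62,.05,.039],k); print('rim',len(W),cv2.minAreaRect(W[:,:2].astype(np.float32)))
    # tub lid: white pixels
    W,c=box([.45,.1,.08],[.72,.42,.25],k); m=(c.min(1)>130)&(c.max(1)-c.min(1)<35)
    print('white',m.sum(),np.median(W[m],0),W[m].min(0),W[m].max(0))
    # carton
    W,c=box([.36,-.5,.045],[.7,-.2,.06],k); 
    if len(W)>5: print('carton',len(W),cv2.minAreaRect(W[:,:2].astype(np.float32)),np.percentile(W[:,2],[5,50,95]))
    W,c=box([.36,-.5,.0],[.7,-.2,.06],k); m=(c[:,0]-c[:,2]>25)
    if m.sum()>5: print('brown',m.sum(),cv2.minAreaRect(W[m,:2].astype(np.float32)))
    W,c=box([.45,.08,.03],[.75,.42,.12],k); print('rack',len(W),W.min(0),W.max(0))
a=cv2.resize(P['scene']['img'][260:365,220:350],(640,520),interpolation=2)
b=cv2.resize(P['side']['img'][190:270,90:250],(640,320),interpolation=2)
cv2.imwrite('pics/crop1.png',cv2.resize(np.vstack([a,b]),(457,600))[:,:,::-1])
E
python3 m.py
```

```text
0 scan top 223 [ 0.5198 -0.0539  0.1324] ((0.518495500087738, -0.04939032718539238), (0.04130314290523529, 0.03787874057888985), 6.931811332702637)
holder base 535 ((0.5184274315834045, -0.04821266233921051), (0.10736346989870071, 0.08327441662549973), 3.6444504261016846)
rim 185 ((0.5173362493515015, -0.04867430776357651), (0.07696942985057831, 0.054240040481090546), 4.668304920196533)
white 175 [0.5558 0.2871 0.1236] [0.5246 0.1412 0.0854] [0.6703 0.3698 0.1452]
carton 2188 ((0.5626279711723328, -0.3619474768638611), (0.15365953743457794, 0.3428897559642792), 59.44200897216797) [0.0454 0.0487 0.0532]
brown 3907 ((0.4989449679851532, -0.31436169147491455), (0.17094478011131287, 0.2518055737018585), 59.16034698486328)
rack 3571 [0.5246 0.0963 0.0303] [0.6898 0.3764 0.12  ]
1 scan top 244 [ 0.5087 -0.0427  0.1335] ((0.5141360759735107, -0.047613129019737244), (0.03983881324529648, 0.034717634320259094), 6.9582319259643555)
holder base 676 ((0.5133861899375916, -0.04652886465191841), (0.10784489661455154, 0.08327752351760864), 4.839836597442627)
rim 206 ((0.5153834223747253, -0.048966001719236374), (0.07979726791381836, 0.05337205529212952), 4.154054641723633)
white 3161 [0.6535 0.2793 0.0968] [0.5217 0.1002 0.08  ] [0.6839 0.369  0.1472]
carton 450 ((0.5615021586418152, -0.33595284819602966), (0.14203223586082458, 0.33782872557640076), 68.32513427734375) [0.0453 0.0483 0.055 ]
brown 498 ((0.5536501407623291, -0.32181867957115173), (0.1370393931865692, 0.3241490423679352), 72.91765594482422)
rack 7302 [0.5217 0.0993 0.03  ] [0.6871 0.3736 0.12  ]
```

View pics/crop1.png

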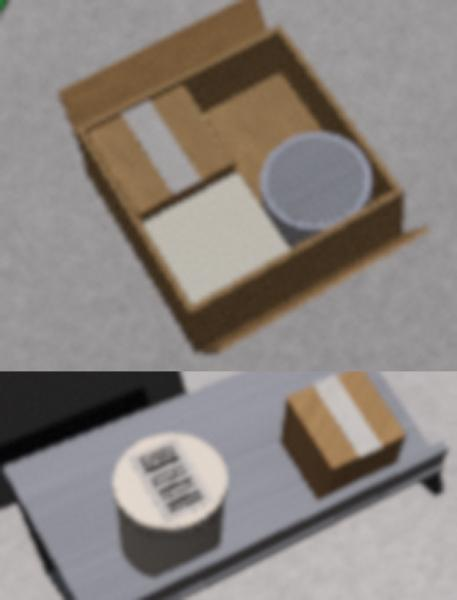

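The crop shows the carton with two folded-out flaps. Its empty quarter is at the upper right, between the block with the tape and the tin. The tub lid's label bars run along the slope's cross direction, as described.

```bash
cat > m2.py <<'E'
from m import *
from scipy.optimize import least_squares
# board plane
for k in (0,1):
    W,c=box([.56,.08,.05],[.70,.40,.115],k); m=(c.max(1)-c.min(1)<30)
    W=W[m]; best=None; rng=np.random.default_rng(0)
    for _ in range(800):
        s=W[rng.choice(len(W),3,False)]; n=np.cross(s[1]-s[0],s[2]-s[0]); 
        if np.linalg.norm(n)<1e-6: continue
        n/=np.linalg.norm(n); n*=np.sign(n[2])
        if abs(n[2]-np.cos(np.pi/6))>.03: continue
        inl=abs((W-s[0])@n)<.003
        if best is None or inl.sum()>best.sum(): best=inl
    Q=W[best]; c0=Q.mean(0); n=np.linalg.svd(Q-c0,full_matrices=False)[2][2]; n*=np.sign(n[2])
    yaw=np.arctan2(-n[1],-n[0]); print(k,'board',best.sum(),c0,n,'tilt',np.degrees(np.arccos(n[2])),'yaw',np.degrees(yaw), 'd',n@c0)
    X=np.array([np.cos(yaw)*np.cos(np.pi/6),np.sin(yaw)*np.cos(np.pi/6),.5]);Z=np.array([-np.cos(yaw)/2,-np.sin(yaw)/2,np.cos(np.pi/6)]);Y=np.cross(Z,X)
    R=np.stack([X,Y,Z],1)
    L=(Q-c0)@R; print(' board ext',L.min(0),L.max(0))
    W,c=box([.45,.08,.06],[.72,.42,.2],k); L=(W-c0)@R
    for nm,h in (('lid',.09),('pack',.07)):
        m=abs(L[:,2]-h)<.005
        q=L[m]; print(nm,m.sum())
        if nm=='lid' and m.sum()>10:
            for _ in range(3):
                r=cv2.minEnclosingCircle(q[:,:2].astype(np.float32)); print('  circ',r, 'med z',np.median(q[:,2]), 'world',c0+R@[*r[0],.09])
                q=q[np.linalg.norm(q[:,:2]-np.median(q[:,:2],0),axis=1)<.036]
        elif m.sum()>10:
            r=cv2.minAreaRect(q[:,:2].astype(np.float32)); print('  rect',r,'world',c0+R@[*r[0],.07])
# carton
for k in (0,1):
    W,c=box([.40,-.46,.047],[.64,-.22,.055],k); m=(c[:,0]-c[:,2]>25)
    print('carton wall tops',cv2.minAreaRect(W[m,:2].astype(np.float32)))
    W,c=box([.40,-.46,.001],[.64,-.22,.009],k); m=(c[:,0]-c[:,2]>25); W=W[m]
    if len(W)>10: print('floor',len(W),np.median(W,0),cv2.minAreaRect(W[:,:2].astype(np.float32)))
    for t in ['carton','empty_place','packed_block','packed_tin','label']:
        p=P[['scene','side'][k]]
        for r in env.spot_point(t,p)[:2]:
            K=p['camera_matrix'];T=np.linalg.inv(p['world_to_cam']); ray=T[:3,:3]@np.linalg.inv(K)@[*r['uv'],1]
            for z in {'carton':[0],'empty_place':[.004],'packed_block':[.004],'packed_tin':[.004],'label':[.13]}[t]: print(t,k,round(r['conf'],2),T[:3,3]+ray*(z-T[2,3])/ray[2])
E
python3 m2.py | sed -n '/board/,$p'
```

```text
0 board 1441 [0.646  0.2244 0.0795] [-0.4989  0.019   0.8665] tilt 29.950874797052062 yaw -2.184963013506344 d -0.2491171536139065
 board ext [-0.0615 -0.127  -0.0034] [0.0449 0.1503 0.0032]
lid 215
  circ ((-0.056863751262426376, 0.07472991198301315), 0.03776470944285393) med z 0.09009570243784602 world [0.5547 0.3027 0.129 ]
  circ ((-0.055542800575494766, 0.07169125974178314), 0.034790024161338806) med z 0.09013388923242927 world [0.5557 0.2996 0.1297]
  circ ((-0.05577961355447769, 0.06987665593624115), 0.03422188013792038) med z 0.09015173496033119 world [0.5555 0.2978 0.1296]
pack 349
  rect ((-0.05783502012491226, 0.0009193792939186096), (0.06952418386936188, 0.17547406256198883), 1.0404247045516968) world [0.561  0.2286 0.1112]
1 board 3424 [0.6455 0.2593 0.0802] [-0.4952  0.0202  0.8685] tilt 29.712155548103425 yaw -2.341336780941765 d -0.2448083661092396
 board ext [-0.0639 -0.1596 -0.0034] [0.0428 0.1107 0.0033]
lid 1077
  circ ((-0.05715659633278847, 0.03956253081560135), 0.03513440862298012) med z 0.09016866294860808 world [0.5527 0.3027 0.1295]
  circ ((-0.0580993890762
[... 686 characters left out ...]
9  0.    ]
empty_place 0 0.89 [ 0.5014 -0.2869  0.004 ]
empty_place 0 0.37 [0.6311 0.2242 0.004 ]
packed_block 0 0.84 [ 0.4608 -0.3455  0.004 ]
packed_block 0 0.56 [ 0.5196 -0.0494  0.004 ]
packed_tin 0 0.68 [ 0.5609 -0.3176  0.004 ]
label 0 0.96 [0.5581 0.2994 0.13  ]
carton wall tops ((0.5691151022911072, -0.2932017743587494), (0.07367698848247528, 0.19665588438510895), 34.960506439208984)
floor 14 [ 0.5359 -0.2611  0.007 ] ((0.550998330116272, -0.2708141505718231), (0.0015999318566173315, 0.11555813252925873), 58.25714874267578)
carton 1 0.5 [ 0.515  -0.0479  0.    ]
empty_place 1 0.94 [ 0.4902 -0.2863  0.004 ]
packed_tin 1 0.55 [ 0.5485 -0.3163  0.004 ]
label 1 0.8 [0.5485 0.3088 0.13  ]
```

```bash
cat >> h.py <<'E'
from scipy.spatial.transform import Rotation as Ro, Slerp
def down(yaw):
    c,s=np.cos(np.radians(yaw)),np.sin(np.radians(yaw)); return np.array([[c,s,0],[s,-c,0],[0,0,-1.]])
def rackR(yaw=-2.3):  # tool x up slope, z into the lid
    c,s=np.cos(np.radians(yaw)),np.sin(np.radians(yaw)); q=.75**.5
    x=np.array([c*q,s*q,.5]);z=np.array([c/2,s/2,-q]); return np.stack([x,np.cross(z,x),z],1)
def plan(tp,tR,grip,step=38,ang=.115,start=None):
    o=env.observe(); p,R=(o['position'],o['tool_rot']) if start is None else start
    p=np.array(p); w=(Ro.from_matrix(R).inv()*Ro.from_matrix(tR)).as_rotvec()
    n=int(max(np.ceil(np.linalg.norm(tp-p)*1e3/step),np.ceil(np.linalg.norm(w)/ang),1))
    sl=Slerp([0,1],Ro.from_matrix([R,tR])); rows=[];P=p.copy();C=R.copy()
    for i in range(1,n+1):
        d=np.round(C.T@(p+(np.array(tp)-p)*i/n-P)*1e3,1); r=np.round((Ro.from_matrix(C).inv()*sl(i/n)).as_rotvec(),3)
        P=P+C@d/1e3; C=C@Ro.from_rotvec(r).as_matrix()
        rows.append(' '.join('%g'%(v+0) for v in [grip,*d,*r]))
    print('; '.join(rows)); return P,C
def grp(t): # several waypoints
    s=None
    for tp,tR,g,*k in t: s=plan(np.array(tp),tR,g,*(k or [38]),start=s)
E
python3 - <<'E'
from h import *
grp([([.40,-.22,.33],down(12),1,36),([.517,-.05,.28],down(4.5),1)])
E
```

```text
1 26.9 -18.1 -9.9 0 0 0.023; 1 26.5 -18.7 -9.8 0 0 0.023; 1 26 -19.4 -9.9 0 0 0.023; 1 25.6 -19.9 -9.9 0 0 0.022; 1 25.1 -20.5 -9.8 0 0 0.023; 1 24.7 -21 -9.9 0 0 0.023; 1 24.2 -21.7 -9.9 0 0 0.023; 1 23.7 -22.1 -9.8 0 0 0.023; 1 23.1 -22.7 -9.9 0 0 0.023; 1 22.6 -23.3 -9.9 0 0 0.022
1 25 -23.6 8.3 0 0 0.022; 1 24.4 -24.2 8.4 0 0 0.022; 1 23.9 -24.8 8.3 0 0 0.022; 1 23.4 -25.2 8.3 0 0 0.022; 1 22.8 -25.7 8.4 0 0 0.021; 1 22.3 -26.3 8.3 0 0 0.022
```

{"fn": "servo_tool", "kwargs": {"deltas": "1 27 -18 -10 0 0 0.023; 1 26.5 -19 -10 0 0 0.023; 1 26 -19.5 -10 0 0 0.023; 1 25.5 -20 -10 0 0 0.023; 1 25 -20.5 -10 0 0 0.023; 1 24.5 -21 -10 0 0 0.023; 1 24 -21.5 -10 0 0 0.023; 1 23.5 -22 -10 0 0 0.023"}}

```text
time_s: 2.67
position: [0.3665, -0.2743, 0.312]
tool_rot: [[0.968, 0.25, 0.0], [0.25, -0.968, -0.0], [0.0, 0.0, -1.0]]
ft_force: [0.1, -0.3, 0.6]
grip_width: 0.0852
gripper_force: 0.0
```

{"fn": "servo_tool", "kwargs": {"deltas": "1 23 -22.5 -10 0 0 0.023; 1 22.5 -23.5 -10 0 0 0.023; 1 25 -23.5 8 0 0 0.022; 1 24.5 -24 8 0 0 0.022; 1 24 -25 8 0 0 0.022; 1 23.5 -25 8 0 0 0.022; 1 23 -25.5 8 0 0 0.022; 1 22 -26 8 0 0 0.022"}}

```text
time_s: 3.33
position: [0.5177, -0.0496, 0.283]
tool_rot: [[0.997, 0.075, 0.0], [0.075, -0.997, -0.0], [0.0, 0.0, -1.0]]
ft_force: [0.9, -1.0, 0.6]
grip_width: 0.0853
gripper_force: 0.0
```

{"fn": "servo_tool", "kwargs": {"deltas": "1 0 0 0 0 0 0; 1 0 0 0 0 0 0"}}

```text
time_s: 3.5
position: [0.5172, -0.0501, 0.2827]
tool_rot: [[0.997, 0.079, -0.001], [0.079, -0.997, 0.0], [-0.001, -0.0, -1.0]]
ft_force: [0.3, -0.1, 0.3]
grip_width: 0.0854
gripper_force: 0.0
```

```bash
cat > w.py <<'E'
from h import *
def wray(p,uv):  # world ray from fisheye pixel
    K=p['camera_matrix'];x=(uv[0]-K[0,2])/K[0,0];y=(uv[1]-K[1,2])/K[1,1];r=np.hypot(x,y)
    T=np.linalg.inv(p['world_to_cam']); d=np.array([np.sin(r)*x/r,np.sin(r)*y/r,np.cos(r)]); return T[:3,3],T[:3,:3]@d
def hit(p,uv,z):
    o,d=wray(p,uv); return o+d*(z-o[2])/d[2]
def wcloud(p):
    K=p['camera_matrix'];dz=p['depth'];h,w=dz.shape;v,u=np.mgrid[:h,:w]
    x=(u-K[0,2])/K[0,0];y=(v-K[1,2])/K[1,1];r=np.hypot(x,y)+1e-9;t=np.tan(r)
    c=np.stack([t*x/r*dz,t*y/r*dz,dz],-1);T=np.linalg.inv(p['world_to_cam']);W=c@T[:3,:3].T+T[:3,3];W[(dz<=0)|(r>1.4)]=np.nan
    return W
E
python3 - <<'E'
from w import *
o=env.observe();print(o['time_s'],o['position'],o['tool_rot'])
p=shot('wrist','w1');W=wcloud(p).reshape(-1,3);c=p['img'].reshape(-1,3).astype(int)
print(np.linalg.inv(p['world_to_cam'])[:3],p['camera_matrix'])
def f(n,lo,hi,cm=None):
    m=np.all((W>lo)&(W<hi),1)
    if cm is not None:m&=cm
    q=W[m]
    if len(q)>5: print(n,len(q),np.median(q,0),cv2.minAreaRect(q[:,:2].astype(np.float32)))
dk=c.max(1)<60
f('scan top',[.46,-.12,.125],[.58,.02,.145]); f('rim',[.44,-.13,.031],[.6,.03,.04]); f('base',[.42,-.14,.0],[.62,.05,.03],dk)
for t in ['scanner_grip','holder','label','empty_place','carton','packed_tin','packed_block']:
    z=dict(scanner_grip=.115,holder=0.,label=.129,empty_place=.004,carton=0,packed_tin=.004,packed_block=.004)[t]
    for r in env.spot_point(t,p)[:2]: print(t,round(r['conf'],2),r['uv'],hit(p,r['uv'],z))
E
```

```text
3.5 [ 0.5172 -0.0501  0.2827] [[ 0.9969  0.0787 -0.0012]
 [ 0.0787 -0.9969  0.0002]
 [-0.0012 -0.0003 -1.    ]]
[[ 0.0781 -0.9581 -0.2756  0.5861]
 [-0.9969 -0.0753 -0.0208 -0.0446]
 [-0.0008  0.2764 -0.961   0.4254]] [[309.7069   0.     323.7492]
 [  0.     309.7069 190.4395]
 [  0.       0.       1.    ]]
scan top 1387 [ 0.5183 -0.0474  0.1351] ((0.517322838306427, -0.04675876349210739), (0.04015430808067322, 0.03371943533420563), 5.06909704208374)
rim 552 [ 0.5393 -0.0412  0.0361] ((0.5167858600616455, -0.04726018011569977), (0.0758286863565445, 0.05093396455049515), 3.724510431289673)
base 105 [ 0.5454 -0.0432  0.0086] ((0.510272204875946, -0.04371275752782822), (0.0912652388215065, 0.06726784259080887), 9.891592025756836)
scanner_grip 0.58 [321.4, 174.1] [ 0.5143 -0.0475  0.115 ]
holder 0.9 [322.8, 151.9] [ 0.5194 -0.0481  0.    ]
holder 0.67 [349.8, 260.9] [ 0.3531 -0.1033 -0.    ]
label 0.91 [53.0, 132.3] [0.5516 0.3036 0.129 ]
empty_place 0.62 [89.1, 93.8] [0.6009 0.3469 0.004 ]
empty_place 0.57 [473.6, 180.7] [ 0.4985 -0.28    0.004 ]
carton 0.76 [499.8, 179.5] [ 0.504  -0.3311  0.    ]
packed_tin 0.86 [498.8, 142.7] [ 0.5618 -0.3141  0.004 ]
packed_block 0.84 [497.3, 206.1] [ 0.461  -0.3347  0.004 ]
```

View pics/w1.png

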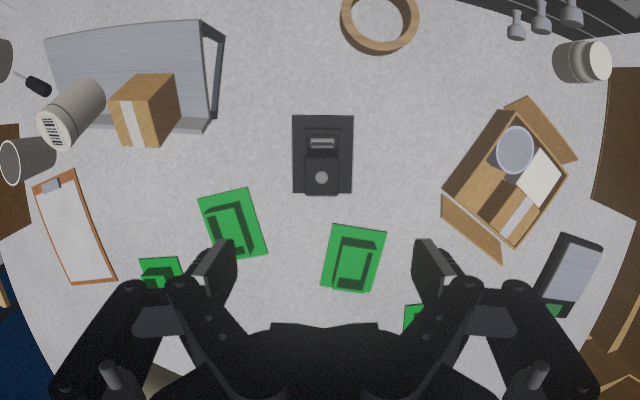

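The wrist view shows the scanner centred at (322,160) in the black holder. The carton is at (505,175) with its empty quarter at (470,180), and the tub lid with its bars is at (53,132). I'll descend for the grasp.

{"fn": "servo_tool", "kwargs": {"deltas": "1 0.3 -1.5 35 0 0 -0.005; 1 0 -1.6 35 0 0 0; 1 0 0 35 0 0 0; 1 0 0 35 0 0 0; 1 0 0 30 0 0 0; 1 0 0 17 0 0 0; 1 0 0 0 0 0 0; 0.3 0 0 0 0 0 0", "newtons": 50}}

```text
time_s: 4.57
position: [0.517, -0.0484, 0.0965]
tool_rot: [[0.997, 0.08, -0.001], [0.08, -0.997, 0.0], [-0.001, -0.0, -1.0]]
ft_force: [0.3, -0.2, -0.2]
grip_width: 0.0759
gripper_force: 0.0
```

{"fn": "servo_tool", "kwargs": {"deltas": "0 0 0 0 0 0 0; 0 0 0 0 0 0 0; 0 0 0 0 0 0 0; 0 0 0 0 0 0 0; 0 0 0 0 0 0 0"}}

```text
time_s: 4.98
position: [0.5175, -0.0481, 0.0976]
tool_rot: [[0.997, 0.081, 0.002], [0.081, -0.997, -0.0], [0.002, 0.001, -1.0]]
ft_force: [-0.8, 0.8, 6.0]
grip_width: 0.0335
gripper_force: 49.7
```

```bash
python3 - <<'E'
from h import *
R=rackR();L=np.array([.553,.301,.1293])
o=env.observe();print(o['position'],o['tool_rot'])
grp([([.5175,-.048,.2576],o['tool_rot'],0),([.47,.12,.30],(Slerp([0,1],Ro.from_matrix([o['tool_rot'],R])))(.5).as_matrix(),0),(L-R[:,2]*(.0926+.06),R,0)])
E
```

```text
[ 0.5175 -0.0481  0.0976] [[ 0.9967  0.0807  0.0022]
 [ 0.0807 -0.9967 -0.0004]
 [ 0.0021  0.0006 -1.    ]]
0 0.1 0 -32 0 0 0; 0 0 0 -32 0 0 0; 0 0.1 0 -32 0 0 0; 0 0.1 0 -32 0 0 0; 0 0.1 -0.1 -32 0 0 0
0 -6.7 -34.2 -8.5 -0.003 0.052 0.012; 0 -6.7 -34.2 -9 -0.003 0.052 0.012; 0 -6.7 -34 -9.4 -0.003 0.052 0.011; 0 -6.5 -33.9 -9.9 -0.003 0.052 0.012; 0 -6.4 -33.8 -10.3 -0.004 0.052 0.012
0 0.1 -36.9 7.7 -0.003 0.052 0.012; 0 -0.7 -36.8 7.5 -0.003 0.052 0.012; 0 -1.6 -36.9 7.4 -0.003 0.052 0.012; 0 -2.4 -36.9 7.2 -0.003 0.053 0.011; 0 -3.1 -36.9 6.9 -0.003 0.052 0.012
```

{"fn": "servo_tool", "kwargs": {"deltas": "0 0 0 -15 0 0 0; 0 0 0 -30 0 0 0; 0 0 0 -35 0 0 0; 0 0 0 -40 0 0 0; 0 0 0 -40 0 0 0; 0 -6.7 -34 -8.5 -0.003 0.052 0.012; 0 -6.7 -34 -9 -0.003 0.052 0.012; 0 -6.7 -34 -9.5 -0.003 0.052 0.012"}}

```text
time_s: 5.65
position: [0.488, 0.0531, 0.283]
tool_rot: [[0.986, 0.042, 0.159], [0.043, -0.999, 0.001], [0.159, 0.006, -0.987]]
ft_force: [1.2, 0.2, -1.4]
grip_width: 0.0339
gripper_force: 50.3
```

{"fn": "servo_tool", "kwargs": {"deltas": "0 -6.5 -34 -10 -0.003 0.052 0.012; 0 -6.5 -34 -10 -0.003 0.052 0.012; 0 0 -37 7.5 -0.003 0.052 0.012; 0 -0.7 -37 7.5 -0.003 0.052 0.012; 0 -1.6 -37 7.4 -0.003 0.052 0.012; 0 -2.4 -37 7.2 -0.003 0.052 0.012; 0 -3 -37 7 -0.003 0.052 0.012; 0 0 0 0 0 0 0"}}

```text
time_s: 6.32
position: [0.4739, 0.3097, 0.2584]
tool_rot: [[0.867, -0.036, 0.496], [-0.033, -0.999, -0.016], [0.496, -0.002, -0.868]]
ft_force: [-0.9, -0.0, -2.4]
grip_width: 0.0332
gripper_force: 50.9
```

{"fn": "servo_tool", "kwargs": {"deltas": "0 0 0 0 0 0 0; 0 0 0 0 0 0 0"}}

```text
time_s: 6.48
position: [0.4762, 0.3042, 0.2609]
tool_rot: [[0.867, -0.041, 0.497], [-0.036, -0.999, -0.019], [0.497, -0.001, -0.868]]
ft_force: [0.6, -0.6, -0.5]
grip_width: 0.034
gripper_force: 50.9
```

```bash
cat > lk.py <<'E'
from w import *
import sys
o=env.observe();print(o['time_s'],o['position'],o['tool_rot'],o['ft_force'])
R=rackR();ims=[]
for n in ['wrist','scene','side']:
    p=shot(n);W=wcloud(p) if n=='wrist' else cloud(p)
    for t in ['label','nose']:
        for r in env.spot_point(t,p)[:2]:
            u,v=np.round(r['uv']).astype(int)
            print(n,t,round(r['conf'],2),r['uv'],W[v,u])
    c=np.array([.55,.30,.16,1]);q=(p['world_to_cam']@c)[:3]
    if n!='wrist':
        u,v=(p['camera_matrix']@(q/q[2]))[:2].astype(int);a=p['img'][v-45:v+45,u-60:u+60];ims.append(cv2.resize(a,(400,300),interpolation=2))
    else: w=p['img']
    # lid points in rack frame about nominal label
    V=(W.reshape(-1,3)-[.553,.301,.1293])@(R*[1,-1,-1])
    C=p['img'].reshape(-1,3).astype(int)
    m=(abs(V[:,2])<.004)&(np.linalg.norm(V[:,:2],axis=1)<.045)
    if m.sum()>20:
        b=V[m]; print(n,'lid',m.sum(),cv2.minEnclosingCircle(b[:,:2].astype(np.float32)),b[:,:2].min(0),b[:,:2].max(0),'z',np.median(b[:,2]))
ims.append(cv2.resize(w,(480,300)))
x=np.zeros((600,800,3),np.uint8);x[:300,:400]=ims[0];x[:300,400:]=ims[1];x[300:,:480]=ims[2]
cv2.imwrite('pics/%s.png'%sys.argv[1],x[:,:,::-1])
E
python3 lk.py a1
```

```text
6.4833 [0.4762 0.3042 0.2609] [[ 0.8671 -0.041   0.4965]
 [-0.0363 -0.9992 -0.0191]
 [ 0.4969 -0.0014 -0.8678]] [ 0.5699 -0.6017 -0.4952]
wrist nose 0.46 [323.8, 154.7] [0.569  0.3004 0.1394]
wrist lid 1526 ((0.0003017177223227918, 0.003175143850967288), 0.034210868179798126) [-0.0214 -0.0305] [0.033  0.0367] z 0.0007469221839407391
scene label 0.85 [411.4, 125.5] [0.5627 0.2953 0.1337]
scene nose 0.59 [400.2, 107.8] [0.5272 0.2852 0.1906]
scene lid 198 ((-0.0006564346258528531, 0.0024170209653675556), 0.03797537833452225) [-0.0337 -0.0355] [0.0355 0.0402] z -0.000790613816215765
side label 0.7 [145.3, 226.7] [0.5547 0.3093 0.1318]
side nose 0.85 [150.7, 211.7] [0.4802 0.3137 0.2085]
side lid 791 ((-0.0013707272009924054, 0.0014256672002375126), 0.03407476469874382) [-0.0348 -0.0324] [0.0325 0.0346] z 0.0004985545544889948
```

View pics/a1.png

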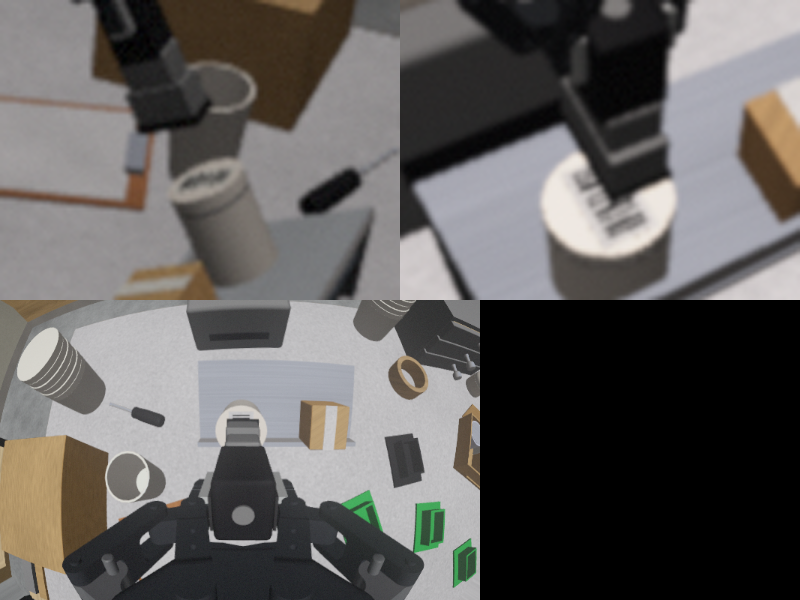

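Top right is the side view. It shows the nose hovering over the bars, with its long side along the label's length. The wrist view (lower left, nose at (240,425)) shows it centred over the lid. I'll correct by about 2 mm sideways and approach.

{"fn": "servo_tool", "kwargs": {"deltas": "0 0.3 -0.9 15 0 0.003 0; 0 0.4 -0.9 20 0 0 0; 0 0 0 13 0 0 0; 0 0 0 5 0 0 0; 0 0 0 0 0 0 0; 0 0 0 0 0 0 0"}}

```text
time_s: 7.43
position: [0.5036, 0.3052, 0.2156]
tool_rot: [[0.865, -0.042, 0.5], [-0.037, -0.999, -0.019], [0.5, -0.002, -0.866]]
ft_force: [-0.1, -0.1, -0.7]
grip_width: 0.0334
gripper_force: 50.9
```

{"fn": "servo_tool", "kwargs": {"deltas": "0 0 0 1 0 0 0; 0 0 0 1 0 0 0; 0 0 0 1 0 0 0; 0 0 0 0 0 0 0; 0 0 0 0 0 0 0"}}

```text
time_s: 7.85
position: [0.505, 0.3052, 0.2127]
tool_rot: [[0.865, -0.041, 0.5], [-0.037, -0.999, -0.019], [0.5, -0.002, -0.866]]
ft_force: [-0.0, 0.1, -1.8]
grip_width: 0.0338
gripper_force: 50.9
```

```bash
python3 lk.py a2
```

```text
7.85 [0.505  0.3052 0.2127] [[ 0.8651 -0.0414  0.4998]
 [-0.0368 -0.9991 -0.019 ]
 [ 0.5002 -0.002  -0.8659]] [-0.0084  0.1182 -1.809 ]
wrist lid 1658 ((-0.0004543777904473245, 0.0029501081444323063), 0.03426240384578705) [-0.0181 -0.0309] [0.0337 0.0371] z 0.0006743272987437049
scene label 0.65 [409.4, 127.7] [0.5605 0.2855 0.1326]
scene nose 0.88 [407.0, 124.8] [0.5526 0.289  0.1381]
scene lid 110 ((0.0015783219132572412, -0.0023973530624061823), 0.0342206172645092) [-0.0324 -0.0332] [0.0352 0.0253] z -0.000777924768633035
side label 0.6 [146.7, 226.4] [0.5106 0.3175 0.1643]
side nose 0.57 [150.6, 230.0] [0.5081 0.314  0.155 ]
side nose 0.54 [146.6, 229.6] [0.5147 0.3184 0.1536]
side lid 398 ((-0.0013043481158092618, 0.0012382459826767445), 0.034393638372421265) [-0.0349 -0.033 ] [0.0297 0.0344] z 0.0001083604142309501
```

View pics/a2.png

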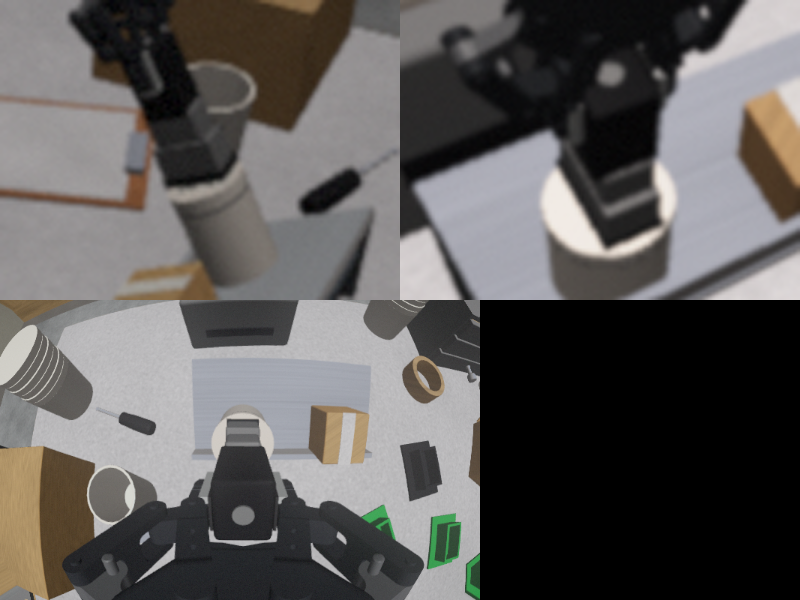

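The views show the nose about 4 mm above the lid and near its centre. I'll check the relative offset numerically.

```bash
python3 - <<'E'
from w import *
R=rackR()*[1,-1,-1]
for n in ['wrist','side','scene']:
    p=shot(n);W=wcloud(p) if n=='wrist' else cloud(p)
    V=(W.reshape(-1,3)-[.553,.301,.1293])@R
    near=np.linalg.norm(V[:,:2],axis=1)<.05
    for a,b in [(-.003,.003),(.006,.012),(.015,.038),(.039,.047),(.1,.14)]:
        q=V[near&(V[:,2]>a)&(V[:,2]<b)]
        if len(q)>10: print(n,a,b,len(q),np.percentile(q,[1,99],axis=0)[:,:2].ravel()*1e3,np.median(q[:,2])*1e3)
E
```

```text
wrist -0.003 0.003 1654 [-15.3277 -29.9189  32.3239  35.5194] 0.622670284597024
wrist 0.006 0.012 43 [ 27.8255 -12.6537  28.3718  18.3015] 10.611264627697032
wrist 0.015 0.038 267 [ 26.1581 -11.7119  27.8852  17.1527] 28.84193907440603
wrist 0.039 0.047 469 [ 18.7185 -11.6141  27.1806  17.1457] 43.80665879187942
wrist 0.1 0.14 10947 [-18.4349 -26.2321  19.6614  30.7406] 133.75666643113087
side -0.003 0.003 387 [-33.9909 -31.6964  26.0427  33.7637] 0.1589597945895837
side 0.006 0.012 44 [-31.1304 -12.9476  27.0182  17.3273] 9.42437481028599
side 0.015 0.038 175 [-30.5019 -11.9444  24.9635  16.8421] 26.52246826101109
side 0.039 0.047 122 [-29.9098 -12.6142  20.8771  16.2799] 43.266003051361025
side 0.1 0.14 726 [-22.1012 -28.3166   7.8535  30.9579] 131.4885965363567
scene -0.003 0.003 95 [-29.4829 -32.6829  32.6727  16.8652] -1.0466487549975378
scene 0.006 0.012 49 [-27.002  -18.6302  29.4397  12.5621] 8.869878789049842
scene 0.015 0.038 162 [-29.1774 -17.0165  29.8748  14.3247] 26.970985109615736
scene 0.039 0.047 62 [-27.186  -16.8562  27.5264  14.5574] 41.97622695809923
scene 0.1 0.14 272 [-18.4339 -31.5444  22.0413  25.5929] 122.3326454364088
```

{"fn": "servo_tool", "kwargs": {"deltas": "0 0 0 1 0 0 0; 0 0 0 1 0 0 0; 0 0 0 0.5 0 0 0; 0 0 0 0.5 0 0 0; 0 0 0 0 0 0 0; 0 0 0 0 0 0 0"}}

```text
time_s: 8.95
position: [0.5065, 0.3051, 0.2099]
tool_rot: [[0.865, -0.042, 0.5], [-0.037, -0.999, -0.019], [0.5, -0.002, -0.866]]
ft_force: [-0.3, -0.6, -1.1]
grip_width: 0.0333
gripper_force: 50.9
```

{"fn": "servo_tool", "kwargs": {"deltas": "0 0 0 0.5 0 0 0; 0 0 0 0 0 0 0; 0 0 0 0 0 0 0"}}

```text
time_s: 9.2
position: [0.5068, 0.3051, 0.2096]
tool_rot: [[0.865, -0.041, 0.5], [-0.037, -0.999, -0.019], [0.5, -0.002, -0.866]]
ft_force: [-0.9, 0.3, -1.1]
grip_width: 0.0333
gripper_force: 51.0
```

{"fn": "servo_tool", "kwargs": {"deltas": "0 0 0 0.4 0 0 0; 0 0 0 0 0 0 0; 0 0 0 0 0 0 0"}}

```text
time_s: 9.45
position: [0.5068, 0.3052, 0.2096]
tool_rot: [[0.865, -0.041, 0.5], [-0.037, -0.999, -0.019], [0.5, -0.002, -0.866]]
ft_force: [-5.5, -0.9, 4.5]
grip_width: 0.0336
gripper_force: 51.7
```

{"fn": "servo_tool", "kwargs": {"deltas": "0 0 0 0.4 0 0 0; 0 0 0 0 0 0 0; 0 0 0 0 0 0 0"}}

```text
time_s: 9.7
position: [0.5069, 0.3052, 0.2097]
tool_rot: [[0.865, -0.041, 0.5], [-0.037, -0.999, -0.019], [0.501, -0.002, -0.866]]
ft_force: [-8.1, -0.3, 8.0]
grip_width: 0.0338
gripper_force: 52.4
```

{"fn": "servo_tool", "kwargs": {"deltas": "0 0 0 -0.3 0 0 0; 0 0 0 0 0 0 0; 0 0 0 0 0 0 0; 0 0 0 0 0 0 0; 0 0 0 0 0 0 0; 0 0 0 0 0 0 0; 0 0 0 0 0 0 0; 0 0 0 0 0 0 0"}}

```text
time_s: 10.37
position: [0.5069, 0.3052, 0.2096]
tool_rot: [[0.865, -0.041, 0.5], [-0.037, -0.999, -0.019], [0.5, -0.002, -0.866]]
ft_force: [-6.5, 0.3, 6.1]
grip_width: 0.0334
gripper_force: 52.0
```

{"fn": "servo_tool", "kwargs": {"deltas": "0 0 0 0 0 0 0; 0 0 0 0 0 0 0; 0 0 0 0 0 0 0; 0 0 0 0 0 0 0; 0 0 0 0 0 0 0; 0 0 0 0 0 0 0; 0 0 0 0 0 0 0; 0 0 0 0 0 0 0"}}

```text
time_s: 11.03
position: [0.5069, 0.3052, 0.2096]
tool_rot: [[0.865, -0.041, 0.5], [-0.037, -0.999, -0.019], [0.5, -0.002, -0.866]]
ft_force: [-6.2, -0.4, 6.8]
grip_width: 0.033
gripper_force: 52.0
```

{"fn": "servo_tool", "kwargs": {"deltas": "0 0 0 0 0 0 0; 0 0 0 0 0 0 0; 0 0 0 0 0 0 0; 0 0 0 0 0 0 0; 0 0 0 0 0 0 0; 0 0 0 0 0 0 0; 0 0 0 0 0 0 0; 0 0 0 0 0 0 0"}}

```text
time_s: 11.7
position: [0.5069, 0.3052, 0.2096]
tool_rot: [[0.865, -0.041, 0.5], [-0.037, -0.999, -0.019], [0.5, -0.002, -0.866]]
ft_force: [-6.4, -0.6, 5.6]
grip_width: 0.0336
gripper_force: 52.0
```

{"fn": "servo_tool", "kwargs": {"deltas": "0 0 0 0 0 0 0; 0 0 0 0 0 0 0; 0 0 0 0 0 0 0; 0 0 0 0 0 0 0; 0 0 0 0 0 0 0; 0 0 0 0 0 0 0; 0 0 0 0 0 0 0; 0 0 0 0 0 0 0"}}

```text
time_s: 12.37
position: [0.5069, 0.3052, 0.2096]
tool_rot: [[0.865, -0.041, 0.5], [-0.037, -0.999, -0.019], [0.5, -0.002, -0.866]]
ft_force: [-6.2, -0.9, 5.7]
grip_width: 0.0334
gripper_force: 52.0
```

```bash
python3 - <<'E'
from h import *
o=env.observe();p=o['position'];R=o['tool_rot'];print(p,o['ft_force'])
D=np.array([[.9967,.0807,0],[.0807,-.9967,0],[0,0,-1]]); u=p-R[:,2]*.08
# turn in hand back to upright; nose pose at holder
M=(Slerp([0,1],Ro.from_matrix([R,D])))(.5).as_matrix()
grp([(u,R,0,20),([.47,.12,.29],M,0),([.5175,-.048,.2476],D,0,34)])
E
```

```text
[0.5069 0.3052 0.2096] [-6.2321 -0.9093  5.6995]
0 0 0 -20 0 0 0; 0 0 0 -20 0 0 0; 0 0 0 -20 0 0 0; 0 0 0 -20 0 0 0
0 3 37.3 -0.9 0.003 -0.052 -0.012; 0 2.6 37.3 -1.2 0.003 -0.053 -0.012; 0 2 37.3 -1.4 0.003 -0.052 -0.012; 0 1.5 37.4 -1.6 0.003 -0.052 -0.012; 0 0.9 37.3 -1.8 0.003 -0.053 -0.012
0 5.2 28.1 8.9 0.002 -0.044 -0.01; 0 5.4 28.2 8.7 0.003 -0.043 -0.01; 0 5.4 28.2 8.3 0.002 -0.044 -0.01; 0 5.5 28.3 8 0.003 -0.043 -0.01; 0 5.6 28.4 7.7 0.002 -0.044 -0.01; 0 5.6 28.5 7.4 0.003 -0.044 -0.01
```

{"fn": "servo_tool", "kwargs": {"deltas": "0 0 0 -5 0 0 0; 0 0 0 -20 0 0 0; 0 0 0 -30 0 0 0; 0 0 0 -25 0 0 0; 0 3 37 -1 0.003 -0.052 -0.012; 0 2.6 37 -1.2 0.003 -0.052 -0.012; 0 2 37 -1.4 0.003 -0.052 -0.012; 0 1.5 37 -1.6 0.003 -0.052 -0.012"}}

```text
time_s: 13.03
position: [0.469, 0.1574, 0.2878]
tool_rot: [[0.951, 0.01, 0.309], [0.011, -1.0, -0.003], [0.309, 0.006, -0.951]]
ft_force: [0.3, -0.3, -1.7]
grip_width: 0.0333
gripper_force: 50.9
```

{"fn": "servo_tool", "kwargs": {"deltas": "0 1 37 -1.8 0.003 -0.052 -0.012; 0 5.2 28 9 0.002 -0.044 -0.01; 0 5.4 28 8.7 0.003 -0.043 -0.01; 0 5.4 28 8.3 0.002 -0.044 -0.01; 0 5.5 28 8 0.003 -0.043 -0.01; 0 5.6 28 7.7 0.002 -0.044 -0.01; 0 5.6 28.5 7.4 0.003 -0.044 -0.01; 0 0 0 0 0 0 0"}}

```text
time_s: 13.7
position: [0.5192, -0.0497, 0.2451]
tool_rot: [[0.997, 0.077, -0.003], [0.077, -0.997, -0.001], [-0.003, 0.001, -1.0]]
ft_force: [-0.7, 0.1, -2.6]
grip_width: 0.0339
gripper_force: 51.2
```

{"fn": "servo_tool", "kwargs": {"deltas": "0 0 0 0 0 0 0; 0 0 0 0 0 0 0"}}

```text
time_s: 13.87
position: [0.5177, -0.045, 0.2472]
tool_rot: [[0.997, 0.08, 0.001], [0.08, -0.997, 0.0], [0.001, 0.0, -1.0]]
ft_force: [-0.5, 1.1, -1.1]
grip_width: 0.0333
gripper_force: 51.2
```

```bash
python3 - <<'E'
from w import *
o=env.observe();p=o['position'];R=o['tool_rot'];print(o['time_s'],p,R)
D=np.array([[.9967,.0807,0],[.0807,-.9967,0],[0,0,-1]])
grp([([.5172,-.048,.2476],D,0),([.5172,-.048,.1],D,0)])
q=shot('wrist');W=wcloud(q).reshape(-1,3)
def f(n,lo,hi):
    m=np.all((W>lo)&(W<hi),1);a=W[m]
    if len(a)>5: print(n,len(a),np.median(a,0),cv2.minAreaRect(a[:,:2].astype(np.float32)))
f('top',[.46,-.12,.275],[.58,.02,.295]);f('rim',[.44,-.13,.031],[.6,.03,.04])
for n in ['side','scene']:
    q=shot(n);W=cloud(q).reshape(-1,3); f(n+' head',[.46,-.12,.16],[.58,.02,.19]);f('rim',[.44,-.13,.031],[.6,.03,.04])
E
```

```text
13.8667 [ 0.5177 -0.045   0.2472] [[ 0.9968  0.0804  0.0013]
 [ 0.0804 -0.9968  0.    ]
 [ 0.0013  0.0001 -1.    ]]
0 -0.7 3 -0.4 0 -0.001 0
0 0 0 36.9 0 0 0; 0 0 0 36.9 0 0 0; 0 -0.1 0 36.9 0 0 0; 0 0 0 36.9 0 0 0
top 9337 [ 0.5238 -0.0445  0.2848] ((0.517317533493042, -0.0446726493537426), (0.040378373116254807, 0.09467112272977829), 4.856508731842041)
rim 448 [ 0.544  -0.0531  0.0362] ((0.5222183465957642, -0.04746725410223007), (0.06388732045888901, 0.04975834861397743), 4.235220432281494)
side head 298 [ 0.5045 -0.0319  0.1744] ((0.5113856196403503, -0.03279640153050423), (0.061643004417419434, 0.021118370816111565), 21.92964744567871)
rim 221 [ 0.5156 -0.0432  0.0349] ((0.5154169797897339, -0.04862992465496063), (0.07879618555307388, 0.05304432287812233), 2.668114423751831)
scene head 241 [ 0.5235 -0.0585  0.1741] ((0.5234741568565369, -0.05509819835424423), (0.06282185018062592, 0.028044484555721283), 29.222463607788086)
rim 181 [ 0.5191 -0.0496  0.0342] ((0.5172322988510132, -0.048308465629816055), (0.07710281014442444, 0.05505078658461571), 3.8304941654205322)
```

{"fn": "servo_tool", "kwargs": {"deltas": "0 -0.5 3 20 0 0 0; 0 0 0 35 0 0 0; 0 0 0 35 0 0 0; 0 0 0 30 0 0 0; 0 0 0 18 0 0 0; 0 0 0 5 0 0 0; 0 0 0 2 0 0 0; 0 0 0 1 0 0 0"}}

```text
time_s: 14.68
position: [0.5182, -0.0481, 0.1024]
tool_rot: [[0.997, 0.081, 0.003], [0.081, -0.997, -0.001], [0.003, 0.001, -1.0]]
ft_force: [0.6, -0.3, -0.8]
grip_width: 0.0334
gripper_force: 51.0
```

{"fn": "servo_tool", "kwargs": {"deltas": "0 0 0 1 0 0 0; 0 0 0 0 0 0 0; 0 0 0 0 0 0 0"}}

```text
time_s: 14.93
position: [0.518, -0.0484, 0.1012]
tool_rot: [[0.997, 0.081, 0.003], [0.081, -0.997, -0.001], [0.003, 0.001, -1.0]]
ft_force: [-0.1, 0.9, -1.1]
grip_width: 0.0341
gripper_force: 51.0
```

{"fn": "servo_tool", "kwargs": {"deltas": "0 0 0 1 0 0 0; 0 0 0 1 0 0 0; 0 0 0 0.6 0 0 0; 0 0 0 0 0 0 0; 0 0 0 0 0 0 0"}}

```text
time_s: 15.35
position: [0.5177, -0.0484, 0.0977]
tool_rot: [[0.997, 0.081, 0.001], [0.081, -0.997, -0.0], [0.001, 0.0, -1.0]]
ft_force: [-0.6, 0.1, -1.1]
grip_width: 0.0333
gripper_force: 51.3
```

{"fn": "servo_tool", "kwargs": {"deltas": "0 0 0 0.5 0 0 0; 0 0 0 0 0 0 0; 0 0 0 0 0 0 0"}}

```text
time_s: 15.6
position: [0.5177, -0.0483, 0.0976]
tool_rot: [[0.997, 0.081, 0.001], [0.081, -0.997, -0.0], [0.001, 0.0, -1.0]]
ft_force: [-1.6, 0.9, 5.5]
grip_width: 0.0336
gripper_force: 51.9
```

{"fn": "servo_tool", "kwargs": {"deltas": "0.55 0 0 0 0 0 0; 0.7 0 0 0 0 0 0; 1 0 0 0 0 0 0; 1 0 0 0 0 0 0; 1 0 0 -10 0 0 0; 1 0 0 -30 0 0 0; 1 0 0 -40 0 0 0; 1 0 0 -40 0 0 0"}}

```text
time_s: 16.27
position: [0.517, -0.0482, 0.2182]
tool_rot: [[0.997, 0.081, -0.001], [0.081, -0.997, 0.0], [-0.001, -0.001, -1.0]]
ft_force: [0.7, 0.3, 0.5]
grip_width: 0.0853
gripper_force: 0.0
```

{"fn": "servo_tool", "kwargs": {"deltas": "1 0 0 -40 0 0 0; 1 0 0 -20 0 0 0; 1 0 0 0 0 0 0; 1 0 0 0 0 0 0"}}

```text
time_s: 16.6
position: [0.5176, -0.0483, 0.2776]
tool_rot: [[0.997, 0.081, 0.003], [0.081, -0.997, -0.001], [0.003, 0.001, -1.0]]
ft_force: [0.3, -0.3, -0.3]
grip_width: 0.0855
gripper_force: 0.0
```

```bash
python3 - <<'E'
from w import *
o=env.observe();p=o['position'];R=o['tool_rot'];print(o['time_s'],p)
q=shot('wrist','w3');W=wcloud(q).reshape(-1,3);c=q['img'].reshape(-1,3).astype(int)
def f(n,lo,hi):
    m=np.all((W>lo)&(W<hi),1);a=W[m]
    if len(a)>5: print(n,len(a),np.median(a,0),cv2.minAreaRect(a[:,:2].astype(np.float32)))
f('top',[.46,-.12,.125],[.58,.02,.145])
# lid
Rr=rackR();V=(W-[.553,.301,.1293])@(Rr*[1,-1,-1]);m=(abs(V[:,2])<.004)&(np.linalg.norm(V[:,:2],axis=1)<.045);b=V[m]
print('lid',m.sum(),cv2.minEnclosingCircle(b[:,:2].astype(np.float32)))
# carton frame, wrist cloud: points z 0.045-.056
m=np.all((W>[.38,-.48,.030])&(W<[.66,-.18,.07]),1)
np.save('cart.npy',np.c_[W[m],c[m]]);print(m.sum())
# target above tub
T=np.array([.5525,.303,.1293]); 
H=T-Rr[:,2]*.10   # TCP 100 mm above lid
grp([([.47,.12,.31],Slerp([0,1],Ro.from_matrix([R,Rr]))(.5).as_matrix(),1),(H,Rr,1)])
E
```

```text
16.6 [ 0.5176 -0.0483  0.2776]
top 1420 [ 0.5184 -0.0474  0.1351] ((0.5171929597854614, -0.04756171256303787), (0.038884490728378296, 0.03308494761586189), 4.4831647872924805)
lid 1096 ((0.0005963752046227455, 0.0032516121864318848), 0.036162443459033966)
9454
1 -6.7 -34.3 -6.7 -0.003 0.053 0.012; 1 -6.7 -34.2 -7.2 -0.004 0.052 0.012; 1 -6.8 -34.1 -7.7 -0.003 0.053 0.011; 1 -6.7 -33.9 -8.1 -0.003 0.052 0.012; 1 -6.7 -33.9 -8.6 -0.003 0.053 0.012
1 1.8 -30.8 16.5 -0.003 0.043 0.01; 1 0.8 -31 16.4 -0.002 0.044 0.01; 1 -0.2 -30.9 16.4 -0.003 0.043 0.01; 1 -1.2 -31 16.3 -0.003 0.043 0.009; 1 -2.2 -31 16.1 -0.002 0.044 0.01; 1 -3.3 -31 15.9 -0.003 0.043 0.01
```

View pics/w3.png

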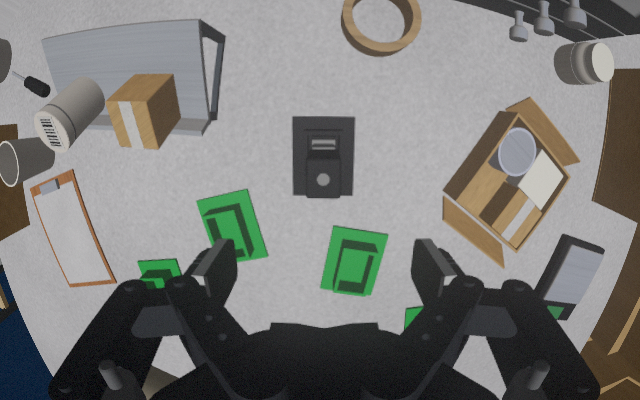

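The scanner is standing in the black holder again at (322,160), and the tub and pack are unmoved on the rack. Next is the tub.

{"fn": "servo_tool", "kwargs": {"deltas": "1 -6.7 -34 -6.7 -0.003 0.053 0.012; 1 -6.7 -34 -7.2 -0.004 0.052 0.012; 1 -6.8 -34 -7.7 -0.003 0.053 0.012; 1 -6.7 -34 -8 -0.003 0.052 0.012; 1 -6.7 -34 -8.6 -0.003 0.053 0.012; 1 1.8 -31 16.5 -0.003 0.043 0.01; 1 0.8 -31 16.5 -0.002 0.044 0.01; 1 -0.2 -31 16.5 -0.003 0.043 0.01"}}

```text
time_s: 17.32
position: [0.486, 0.2139, 0.2616]
tool_rot: [[0.923, -0.011, 0.385], [-0.008, -1.0, -0.01], [0.385, 0.006, -0.923]]
ft_force: [1.3, -0.8, -0.2]
grip_width: 0.0853
gripper_force: 0.0
```

{"fn": "servo_tool", "kwargs": {"deltas": "1 -1.2 -31 16.3 -0.003 0.043 0.01; 1 -2.2 -31 16 -0.002 0.044 0.01; 1 -3.3 -31 16 -0.003 0.043 0.01; 1 0 0 0 0 0 0; 1 0 0 0 0 0 0; 1 0 0 0 0 0 0"}}

```text
time_s: 17.82
position: [0.503, 0.3044, 0.2154]
tool_rot: [[0.866, -0.042, 0.499], [-0.035, -0.999, -0.022], [0.499, 0.001, -0.867]]
ft_force: [0.3, -0.2, -0.5]
grip_width: 0.0855
gripper_force: 0.0
```

```bash
python3 - <<'E'
from w import *
o=env.observe();p=o['position'];R=o['tool_rot'];print(o['time_s'],p)
q=shot('wrist');W=wcloud(q).reshape(-1,3);Rr=rackR()
V=(W-[.553,.301,.1293])@(Rr*[1,-1,-1]);m=(abs(V[:,2])<.004)&(np.linalg.norm(V[:,:2],axis=1)<.045);b=V[m]
print('lid',m.sum(),cv2.minEnclosingCircle(b[:,:2].astype(np.float32)),np.median(b[:,2]))
for r in env.spot_point('label',q)[:1]: print('label',r['conf'],W.reshape(400,640,3)[tuple(np.round(r['uv'][::-1]).astype(int))])
T=np.array([.5525,.303,.1293])
print('to grasp, tool frame mm',R.T@(T+Rr[:,2]*.038-p)*1e3,(Ro.from_matrix(R).inv()*Ro.from_matrix(Rr)).as_rotvec())
# carton: rectangle by wall-top: brown points z .047-.056, in inner/outer frame fit
d=np.load('cart.npy');m=(d[:,2]>.047)&(d[:,2]<.056)&(d[:,3]-d[:,5]>25);print('walls',m.sum())
a=d[m,:2]
from scipy.optimize import least_squares
def res(t):
    c,s=np.cos(t[2]),np.sin(t[2]);l=(a-t[:2])@np.array([[c,-s],[s,c]]);
    return abs(abs(l).max(1)-.074)   # wall mid-line square
best=min((least_squares(res,[.51+dx,-.327+dy,np.radians(y)],loss='soft_l1',f_scale=.002) for dx in(-.01,.01) for dy in(-.01,.01) for y in (20,30,40,50,60,70)),key=lambda r:r.cost)
print(best.x[:2],np.degrees(best.x[2]),best.cost,(abs(best.fun)<.004).sum())
E
```

```text
17.8167 [0.503  0.3044 0.2154]
lid 5141 ((-0.0004199994436930865, 0.003040602197870612), 0.03426792472600937) 0.0008842464769281901
label 0.72 [0.5517 0.3037 0.1296]
to grasp, tool frame mm [  0.0412  -0.7975 137.3132] [ 0.0017  0.0011 -0.0006]
walls 3219
[ 0.5209 -0.3349] 59.32127065385797 0.09787403584995118 842
```

{"fn": "servo_tool", "kwargs": {"deltas": "1 0 -0.8 30 0 0 0; 1 0 0 35 0 0 0; 1 0 0 30 0 0 0; 1 0 0 20 0 0 0; 1 0 0 15 0 0 0; 1 0 0 7 0 0 0; 1 0 0 0 0 0 0; 1 0 0 0 0 0 0"}}

```text
time_s: 18.58
position: [0.5721, 0.3022, 0.0986]
tool_rot: [[0.864, -0.043, 0.501], [-0.037, -0.999, -0.021], [0.502, -0.0, -0.865]]
ft_force: [-0.4, 0.0, -0.1]
grip_width: 0.0856
gripper_force: 0.0
```

{"fn": "servo_tool", "kwargs": {"deltas": "0.6 0 0 0 0 0 0; 0 0 0 0 0 0 0; 0 0 0 0 0 0 0; 0 0 0 0 0 0 0; 0 0 0 0 0 0 0; 0 0 0 0 0 0 0", "newtons": 40}}

```text
time_s: 19.08
position: [0.5718, 0.303, 0.0994]
tool_rot: [[0.864, -0.042, 0.502], [-0.036, -0.999, -0.02], [0.503, -0.001, -0.864]]
ft_force: [-4.4, -0.4, 7.1]
grip_width: 0.0648
gripper_force: 43.6
```

```bash
python3 - <<'E'
from w import *
o=env.observe();p=o['position'];R=o['tool_rot'];print(o['time_s'],p,o['q'])
D=down(-30.7);s=Slerp([0,1],Ro.from_matrix([R,D]))
grp([(p-R[:,2]*.17,R,0,35),([.52,.05,.27],s(.55).as_matrix(),0),([.4985,-.279,.20],D,0)])
E
```

```text
19.0833 [0.5718 0.303  0.0994] [ 22.2731  31.1128  89.6466 -22.3347  33.3955 130.5946]
0 0 0 -34 0 0 0; 0 0 0 -34 0 0 0; 0 0 0 -34 0 0 0; 0 0 0 -34 0 0 0; 0 0 0 -34 0 0 0
0 7.2 36.4 0.2 -0.01 -0.041 0.038; 0 8.5 36.1 0.3 -0.011 -0.04 0.038; 0 10 35.7 0.3 -0.01 -0.041 0.038; 0 11.3 35.4 0.2 -0.01 -0.04 0.038; 0 12.6 34.9 0.1 -0.01 -0.041 0.038; 0 13.9 34.3 -0.1 -0.011 -0.04 0.037; 0 15.2 33.9 -0.3 -0.01 -0.041 0.038
0 7.2 35.7 8.5 -0.007 -0.026 0.024; 0 8.3 35.5 8.6 -0.006 -0.025 0.024; 0 9.3 35.3 8.6 -0.007 -0.026 0.024; 0 10.4 34.9 8.6 -0.006 -0.026 0.025; 0 11.6 34.6 8.5 -0.007 -0.026 0.024; 0 12.5 34.3 8.4 -0.006 -0.025 0.024; 0 13.6 33.9 8.3 -0.007 -0.026 0.024; 0 14.6 33.5 8.1 -0.006 -0.026 0.024; 0 15.6 33.1 8 -0.007 -0.026 0.024
```

{"fn": "servo_tool", "kwargs": {"deltas": "0 0 0 -5 0 0 0; 0 0 0 -20 0 0 0; 0 0 0 -30 0 0 0; 0 0 0 -35 0 0 0; 0 0 0 -35 0 0 0; 0 0 0 -30 0 0 0; 0 0 0 -15 0 0 0; 0 0 0 0 0 0 0"}}

```text
time_s: 19.75
position: [0.4858, 0.3069, 0.2486]
tool_rot: [[0.862, -0.041, 0.505], [-0.037, -0.999, -0.018], [0.505, -0.003, -0.863]]
ft_force: [1.0, 0.5, -3.1]
grip_width: 0.0649
gripper_force: 46.8
```

{"fn": "servo_tool", "kwargs": {"deltas": "0 7.2 36 0.2 -0.01 -0.041 0.038; 0 8.5 36 0.3 -0.01 -0.041 0.038; 0 10 36 0.3 -0.01 -0.041 0.038; 0 11.3 35.5 0.2 -0.01 -0.041 0.038; 0 12.6 35 0 -0.01 -0.041 0.038; 0 14 34.5 0 -0.01 -0.041 0.038; 0 15 34 0 -0.01 -0.041 0.038; 0 7.2 35.7 8.5 -0.007 -0.026 0.024"}}

```text
time_s: 20.42
position: [0.5192, 0.0105, 0.2606]
tool_rot: [[0.92, -0.335, 0.202], [-0.334, -0.942, -0.038], [0.203, -0.032, -0.979]]
ft_force: [0.7, -1.2, -2.8]
grip_width: 0.0651
gripper_force: 46.9
```

{"fn": "servo_tool", "kwargs": {"deltas": "0 8.3 35.5 8.5 -0.007 -0.026 0.024; 0 9.3 35.3 8.5 -0.007 -0.026 0.024; 0 10.4 35 8.5 -0.007 -0.026 0.024; 0 11.6 34.6 8.5 -0.006 -0.026 0.024; 0 12.5 34.3 8.5 -0.006 -0.026 0.024; 0 13.6 34 8.3 -0.006 -0.025 0.024; 0 14.6 33.5 8 -0.006 -0.025 0.024; 0 15.6 33 8 -0.006 -0.025 0.024"}}

```text
time_s: 21.08
position: [0.4974, -0.2814, 0.1959]
tool_rot: [[0.859, -0.512, -0.006], [-0.512, -0.859, 0.004], [-0.007, -0.0, -1.0]]
ft_force: [1.5, 0.5, -3.0]
grip_width: 0.065
gripper_force: 46.9
```

{"fn": "servo_tool", "kwargs": {"deltas": "0 0 0 0 0 0 0; 0 0 0 0 0 0 0; 0 0 0 0 0 0 0"}}

```text
time_s: 21.33
position: [0.498, -0.2792, 0.1967]
tool_rot: [[0.86, -0.51, -0.005], [-0.51, -0.86, 0.004], [-0.006, -0.001, -1.0]]
ft_force: [-0.1, -0.7, -2.6]
grip_width: 0.0651
gripper_force: 47.0
```

```bash
cat > c.py <<'E'
from w import *
from scipy.optimize import least_squares
o=env.observe();p=o['position'];R=o['tool_rot'];print(o['time_s'],p,R,o['grip_width'],o['ft_force'])
ims=[]
for n in ['wrist','scene','side']:
    q=shot(n);W=wcloud(q) if n=='wrist' else cloud(q);ims.append(q['img'])
    for t in ['empty_place','packed_tin','packed_block','carton']:
        for r in env.spot_point(t,q)[:1]:
            u,v=np.round(r['uv']).astype(int)
            if n=='wrist': h=hit(q,r['uv'],0.004 if t!='carton' else 0)
            else:
                T=np.linalg.inv(q['world_to_cam']);d=T[:3,:3]@np.linalg.inv(q['camera_matrix'])@[*r['uv'],1];h=T[:3,3]+d*(.004-T[2,3])/d[2]
            print(n,t,round(r['conf'],2),r['uv'],h)
    w=W.reshape(-1,3);c=q['img'].reshape(-1,3).astype(int)
    m=np.all((w>[.40,-.45,.0])&(w<[.63,-.20,.07]),1);np.savez('cart_%s.npz'%n,w=w[m],c=c[m])
    w=w[m];c=c[m]
    z=w[:,2];k=(z>.0475)&(z<.0575)&(c[:,0]-c[:,2]>20);a=w[k,:2]
    # tin top: gray-blue z .04-.05 ; paper block top etc.
    k2=(z>.041)&(z<.050)&(c[:,2]>=c[:,0]-5)
    if k2.sum()>30: print(n,'tin top',k2.sum(),cv2.minEnclosingCircle(w[k2,:2].astype(np.float32)))
    def res(t):
        cc,s=np.cos(t[2]),np.sin(t[2]);l=(a-t[:2])@np.array([[cc,-s],[s,cc]]);return np.minimum(abs(abs(l).max(1)-.074),.006)/.002
    if len(a)>100:
        b=min((least_squares(res,[.511+dx,-.328+dy,np.radians(y)],x_scale=[.01,.01,.1],diff_step=1e-4) for dx in(-.006,0,.006) for dy in(-.006,0,.006) for y in (56,60,64)),key=lambda r:r.cost)
        C=b.x[:2];y=b.x[2];print(n,'carton',C,np.degrees(y),(b.fun<1).sum(),len(a),'empty',C+[.036*(np.cos(y)-np.sin(y)),.036*(np.sin(y)+np.cos(y))])
x=np.zeros((600,800,3),np.uint8);x[:400,:640]=ims[0];cr=ims[1][230:370,200:380];x[400:,:257]=cv2.resize(cr,(257,200));cr=ims[2][120:240,300:480];x[400:,260:560]=cv2.resize(cr,(300,200))
import sys;cv2.imwrite('pics/%s.png'%sys.argv[1],x[:,:,::-1])
E
python3 c.py c1
```

```text
21.3333 [ 0.498  -0.2792  0.1967] [[ 0.86   -0.5103 -0.0049]
 [-0.5103 -0.86    0.0035]
 [-0.0061 -0.0005 -1.    ]] 0.0651308659878696 [-0.0547 -0.7491 -2.5996]
wrist empty_place 0.79 [324.8, 164.1] [ 0.4989 -0.2814  0.004 ]
wrist packed_tin 0.71 [326.6, 98.9] [ 0.5594 -0.3195  0.004 ]
wrist packed_block 0.86 [388.3, 168.1] [ 0.459  -0.3405  0.004 ]
wrist carton 0.62 [358.2, 135.7] [ 0.5071 -0.3289  0.    ]
wrist tin top 8790 ((0.5139679908752441, -0.34182068705558777), 0.08497006446123123)
wrist carton [ 0.5098 -0.3301] 58.93317994583247 1770 6659 empty [ 0.4976 -0.2807]
scene empty_place 0.67 [294.8, 300.5] [ 0.5033 -0.2869  0.004 ]
scene packed_tin 0.68 [311.3, 321.4] [ 0.5637 -0.3185  0.004 ]
scene packed_block 0.91 [267.4, 311.9] [ 0.4617 -0.3421  0.004 ]
scene carton 0.73 [290.4, 315.7] [ 0.514 -0.327  0.004]
scene tin top 783 ((0.5111113786697388, -0.32255440950393677), 0.08296051621437073)
scene carton [ 0.5105 -0.3314] 59.14464897692361 355 1089 empty [ 0.498 -0.282]
side empty_place 0.62 [377.9, 175.0] [ 0.4976 -0.2987  0.004 ]
side packed_tin 0.72 [378.7, 176.2] [ 0.4921 -0.2954  0.004 ]
side packed_block 0.67 [400.8, 176.8] [ 0.4477 -0.3363  0.004 ]
side carton 0.63 [381.7, 171.1] [ 0.5034 -0.3224  0.004 ]
side carton [ 0.5087 -0.3306] 57.81290885614721 95 454 empty [ 0.4974 -0.2809]
```

View pics/c1.png

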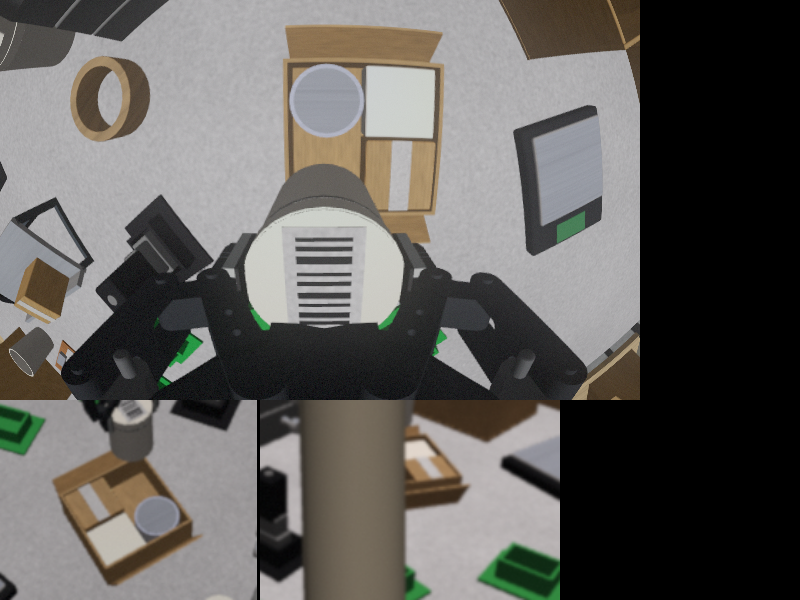

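The wrist view shows the tub held at (325,270) beside the packed tin and block. The empty quarter is right under and ahead of it at (325,165), and all three cameras agree on the carton pose.

```bash
python3 - <<'E'
from w import *
o=env.observe();p=o['position'];R=o['tool_rot']
q=shot('wrist');V=(wcloud(q).reshape(-1,3)-p)@R
c=q['img'].reshape(-1,3).astype(int)
m=(np.linalg.norm(V[:,:2],axis=1)<.045)&(V[:,2]>-.05)&(V[:,2]<-.025)&(c.min(1)>90);b=V[m]
print(m.sum(),np.median(b[:,2]),cv2.minEnclosingCircle(b[:,:2].astype(np.float32)),np.percentile(b,[0.5,99.5],axis=0))
A=np.c_[b[:,:2],np.ones(len(b))];print('lid tilt rad',np.linalg.lstsq(A,b[:,2],rcond=None)[0][:2])
for k in (0.,.04):
  m=(abs(V[:,2]-(.03+0))<.02)&(np.linalg.norm(V[:,:2],axis=1)<.04)
s=V[m]; print('side front x at z',[(z,s[abs(s[:,2]-z)<.005][:,0].max()) for z in (.015,.025,.035,.045)])
print('shift',R.T@(np.array([.4977,-.2812,p[2]])-p)*1e3)
E
```

```text
14931 -0.03561663462236345 ((0.006313355639576912, -0.002201379742473364), 0.0413210354745388) [[-0.0232 -0.0338 -0.044 ]
 [ 0.0318  0.0343 -0.026 ]]
lid tilt rad [0.0332 0.0039]
side front x at z [(0.015, np.float64(0.03143796418793668)), (0.025, np.float64(0.031497524857905496)), (0.035, np.float64(0.031084946516566438)), (0.045, np.float64(0.03136105917345914))]
shift [ 0.4174  1.8084 -0.0014]
```

{"fn": "servo_tool", "kwargs": {"deltas": "0 1 0.9 15 0 0.006 0; 0 1 0.9 30 0 0 0; 0 0 0 25 0 0 0; 0 0 0 0 0 0 0; 0 0 0 0 0 0 0"}}

```text
time_s: 22.55
position: [0.4989, -0.2819, 0.1276]
tool_rot: [[0.86, -0.51, -0.0], [-0.51, -0.86, 0.0], [-0.0, -0.0, -1.0]]
ft_force: [0.2, -0.3, -1.6]
grip_width: 0.0651
gripper_force: 46.9
```

{"fn": "servo_tool", "kwargs": {"deltas": "0 0 0 10 0 0 0; 0 0 0 10 0 0 0; 0 0 0 10 0 0 0; 0 0 0 8 0 0 0; 0 0 0 0 0 0 0; 0 0 0 0 0 0 0"}}

```text
time_s: 23.05
position: [0.499, -0.282, 0.0895]
tool_rot: [[0.86, -0.51, 0.001], [-0.51, -0.86, -0.0], [0.001, -0.0, -1.0]]
ft_force: [0.0, -0.6, -2.4]
grip_width: 0.0649
gripper_force: 46.9
```

{"fn": "servo_tool", "kwargs": {"deltas": "0 0 0 8 0 0 0; 0 0 0 8 0 0 0; 0 0 0 6 0 0 0; 0 0 0 4 0 0 0; 0 0 0 2 0 0 0; 0 0 0 0 0 0 0; 0 0 0 0 0 0 0"}}

```text
time_s: 23.63
position: [0.4993, -0.2822, 0.0619]
tool_rot: [[0.86, -0.51, 0.002], [-0.51, -0.86, -0.001], [0.002, 0.0, -1.0]]
ft_force: [0.1, 0.0, -1.5]
grip_width: 0.065
gripper_force: 46.9
```

{"fn": "servo_tool", "kwargs": {"deltas": "0 0 0 1 0 0 0; 0 0 0 1 0 0 0; 0 0 0 0.5 0 0 0; 0 0 0 0 0 0 0; 0 0 0 0 0 0 0"}}

```text
time_s: 24.05
position: [0.4992, -0.2821, 0.0594]
tool_rot: [[0.86, -0.51, 0.002], [-0.51, -0.86, -0.001], [0.002, 0.0, -1.0]]
ft_force: [-0.4, -0.1, -2.3]
grip_width: 0.0646
gripper_force: 46.9
```

{"fn": "servo_tool", "kwargs": {"deltas": "0 0 0 0.5 0 0 0; 0 0 0 0.5 0 0 0; 0 0 0 0 0 0 0; 0 0 0 0 0 0 0"}}

```text
time_s: 24.38
position: [0.4993, -0.2822, 0.0587]
tool_rot: [[0.86, -0.51, 0.002], [-0.51, -0.86, -0.001], [0.002, 0.0, -1.0]]
ft_force: [-0.3, 1.0, 2.4]
grip_width: 0.0647
gripper_force: 47.7
```

{"fn": "servo_tool", "kwargs": {"deltas": "0 0 0 0.5 0 0 0; 0 0 0 0 0 0 0; 0 0 0 0 0 0 0"}}

```text
time_s: 24.63
position: [0.4994, -0.2822, 0.0587]
tool_rot: [[0.86, -0.51, 0.002], [-0.51, -0.86, -0.002], [0.003, 0.0, -1.0]]
ft_force: [-1.6, 1.9, 7.0]
grip_width: 0.0649
gripper_force: 48.3
```

Touchdown is at the expected height. I'll release and rise.

{"fn": "servo_tool", "kwargs": {"deltas": "0.82 0 0 0 0 0 0; 0.9 0 0 0 0 0 0; 1 0 0 0 0 0 0; 1 0 0 0 0 0 0; 1 0 0 0 0 0 0; 1 0 0 -10 0 0 0; 1 0 0 -20 0 0 0; 1 0 0 -25 0 0 0"}}

```text
time_s: 25.3
position: [0.4986, -0.2816, 0.113]
tool_rot: [[0.86, -0.51, -0.001], [-0.51, -0.86, 0.001], [-0.001, -0.0, -1.0]]
ft_force: [0.3, -0.2, -0.1]
grip_width: 0.0855
gripper_force: 0.0
```

{"fn": "servo_tool", "kwargs": {"deltas": "1 0 0 -35 0 0 0; 1 0 0 -40 0 0 0; 1 -20 0 -35 0 0 0; 1 -20 0 -20 0 0 0; 1 0 0 0 0 0 0; 1 0 0 0 0 0 0"}}

```text
time_s: 25.8
position: [0.4643, -0.2614, 0.2445]
tool_rot: [[0.86, -0.51, 0.004], [-0.51, -0.86, -0.003], [0.005, 0.001, -1.0]]
ft_force: [-0.1, 0.3, -0.7]
grip_width: 0.0855
gripper_force: 0.0
```

```bash
python3 c.py c2 | grep -v place | head -5
```

```text
25.8 [ 0.4643 -0.2614  0.2445] [[ 0.8602 -0.51    0.004 ]
 [-0.51   -0.8602 -0.0033]
 [ 0.0051  0.0008 -1.    ]] 0.08551992155203816 [-0.0558  0.2871 -0.6658]
wrist packed_tin 0.93 [323.4, 69.6] [ 0.5616 -0.3191  0.004 ]
wrist packed_block 0.88 [380.6, 131.2] [ 0.46   -0.3419  0.004 ]
```

View pics/c2.png

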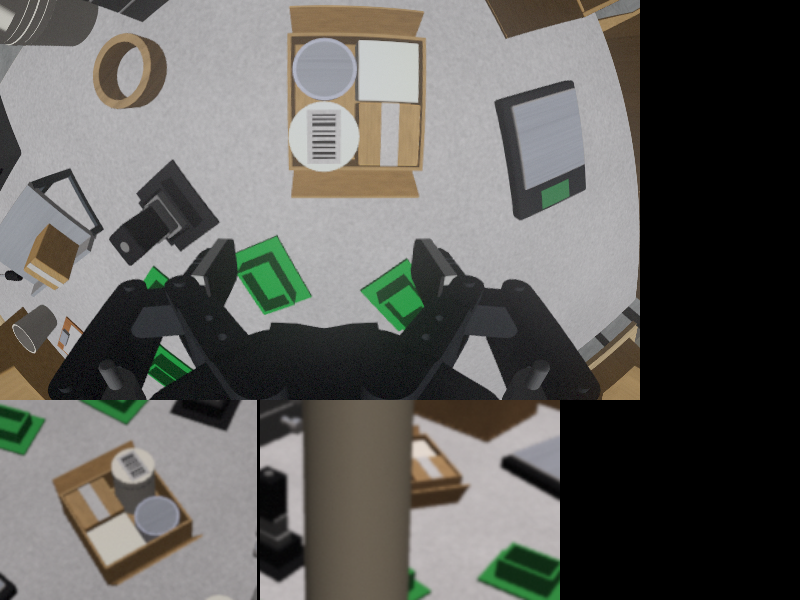

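The tub stands upright in the empty quarter at (323,135), the scanner is in its holder at (160,215), and the pack is still on the rack at (45,255). I'll hand the job in.

```bash
python3 -c "
from rig import env
print(env.close_job())"
```

```text
the job is handed in; nothing more can be done
None
```

I handed the job in at about 26 s: the nose lay on the label for over two seconds at about 8 to 12 N, the scanner is back nose down in its holder, the tub stands upright in the carton's empty quarter, and the pack is still on the rack.

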